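Shut the ratchet hand press on the jeweller's bench

TASK

The small hand press on the jeweller's bench stands open, its arm held up by a ratchet. Press the pawl's thumb tab down until the pawl snaps free of the teeth and stays free, then push the wooden cross handle down until the press is fully shut on its block, and leave it shut with the pawl still free. Use only light fingertip pushes: grip nothing, never force the arm, and leave the mandrel, jar and file where they are.

Things in the scene. Friction and masses are not known exactly. Their poses are not given: they have to be found in the camera images.
- press: Fixed cast-iron hand press, base plate 240 x 100 x 18 mm. Origin on the bench directly under the arm's pivot; z is up. The arm reaches from the pivot towards the press's -x and swings in the press's x-z plane (y = 0); the pawl and its thumb tab are on the +x side. The base runs from x -135 to +105 mm; two cheek plates (y -19 to +19 mm) rise to 142 mm at the pivot. A wooden block with a rubber pad and a brass disc on it (top at z 70 mm) stands at x -86 mm.
- pivot (a point): The arm's hinge axis (along the press's y), 130 mm above the bench. Fixed on the press; its axes are the press's axes.
- press_arm (a joint): Arm angle, rad. 0: slopes 0.76 rad up from the pivot towards the press's -x; grows as the handle goes down; 0.76: level and shut, its foot on the cushioned disc (gives about 6 mm at the handle under 20 N). Starts at 0.03 to 0.28. Pawl in: goes down at most one tooth (0.16 rad), then locks. Pawl free: friction pivot, stays where left, 4 to 11 N on the handle moves it down.
- handle (a point): Centre of the wooden cross handle at the arm's end, a round bar 26 mm in diameter and 120 mm long, along the press's y, 190 mm from the pivot. It moves on a circle about the pivot: height 130 + 190 sin(0.76 - press_arm) mm, horizontally 190 cos(0.76 - press_arm) mm from the pivot towards -x. When shut its centre is 130 mm above the bench.
- pawl (a joint): Angle of the pawl, rad. About 0 to 0.15: nose in the ratchet teeth. Pressing its tab down makes it grow; an over-centre spring snaps it on past about 0.2 to a rubber back stop at about 0.42 (gives about 6 mm at the tab under 20 N), where it stays free by itself; it needs about 2 to 4 N on the tab.
- tab (a point): Centre of the top of the pawl's thumb tab, a flat ribbed steel plate 36 x 34 mm and 7 mm thick, behind the press; about 135 mm to the +x side of the arm's pivot and 125 mm above the bench with the pawl in. It goes down on an arc about the pawl's pivot (86 mm towards -x, 41 mm lower): by about 17 mm where it snaps over, to about 38 mm lower and 9 mm farther out at the back stop, tilted 24 degrees.
- mandrel: Loose steel ring mandrel standing upright on a 48 mm foot, 115 mm tall, a bystander. Origin at the centre of its foot.
- jar: Loose glass jar with a steel lid, 52 mm in diameter and 65 mm tall, a bystander. Origin at the centre of its underside.
- file: Loose flat file with a wooden handle, 240 mm long, 26 mm wide and 22 mm high, lying on the bench, a bystander. Origin on its underside near the middle, x along it towards the steel tip.

How it is judged:
By the outcome, as a careful person would: the job done as asked, in the order asked, and still so for the second after the job is handed in, with the robot touching nothing.
It also fails if it takes over 48 s, if anything falls off the work surface, if the arm or the gripper's body presses on something with over 40 N, if the wrist force passes 120 N, or if a joint passes its speed limit or range.

ROBOT

A 7-joint arm with a two-finger parallel gripper is mounted at the origin on the work surface. World frame = base frame: x ahead of the robot, y to its left, z up, the work surface at z = 0. Lengths are in m, angles in rad, forces in N, time in s.
With the tool pointing down it reaches from about 0.4 to 0.85 m from the base axis. Payload 10.4 kg.
Tool frame: the origin (TCP) lies midway between the tips of the shut fingers; the grasp point (between the pads) lies 19 mm behind it; z points along the fingers, y is the line along which they close (so a half turn about z gives the same grasp; the last joint's range is limited). The gripper opens to 85 mm and grips with 20 to 120 N. Pads are 22 mm wide; open, the fingers measure 114 mm over their backs; the gripper's body (76 mm by 85 mm) begins 54 mm behind the grasp point. The pads swing forward as they close: fully open they stand 13 mm farther back than shut.
Start: joints at [-1.258, 0.332, -0.065, 1.46, 0.022, 1.35, -0.088], TCP at [0.206, 0.59, 0.231] pointing down, gripper open.
Joint ranges: [-2.6, 2.6], [-0.5, 2.12], [-1.47, 1.34], [0.16, 2.42], [-1.27, 4.41], [0.06, 2.06], [-2.6, 2.6]. Speed limits (rad/s): [2.22, 2.22, 2.79, 2.79, 3.14, 3.14, 3.14].

INTERFACE

Orientations are given as a unit quaternion [x, y, z, w].
In Python, from workcell import get_obs, camera, camera_params, hand_in gives the robot as it stands.
- The arm moves only by the tool carry_out, never from a script. Its argument "commands" is a list that holds one entry, the list of rows, each a list of 6 numbers: the shift along the tool's x, y, z in units of 40 mm (1.0 is 40 mm), then the turn, a rotation vector about the tool's x, y, z in units of 6 degrees (1.0 is 6 degrees). In form: [[[x, y, z, ax, ay, az], ...]]. A call has 1 to 20 rows; each row shifts and turns the commanded pose from where the row before left it, along the tool's axes as they then stand; what a row does not reach is not made up. A row lasts 1/12 s, in which the tool goes at most 41.7 mm and 7.16 degrees, less where a joint would pass 70% of its speed; a pose out of reach is approached as far as the arm can. A call is refused whole if a number of a shift passes 1 or a number of a turn 1, either way. A call with a gripper value outside its range is refused whole. "hand" is the closure, from -1 (fully open) to 1 (shut), set as the call begins (left out, the last holds). The fingers move at their own pace and stop on an object; "force" is the grip in N (left out, the last holds). Time passes only in rows, so rows that do not move let the fingers close. It gives the time, the measured TCP pose, the force, the opening and the grip force at its end, in the units of the state.
- get_obs(): the state, without advancing time (a new reading comes with each control period).
- camera(name): name is "scene" or "top"; returns the picture (420x560x3 uint8, red, green, blue); there is no depth.
- camera_params(name): a dict with "mtx" (3x3 intrinsics, pixels), "R" (3x3) and "t" (3): a world point X has camera coordinates R X + t. Camera axes: x right, y down, z forward; pixel columns grow to the right and rows downward; lengths in m; the calibration is good to about 2 mm. A picture is of the moment at which its call begins. camera_params takes no time and is no camera call.
- hand_in(): hands the job in; it is judged then, once.
The state is a dict: "clock": time; "joint_pos": joint angles; "joint_velocities": joint speeds; "tau": joint torques, N m; "position": TCP position; "ee_rot": TCP orientation; "ft_force": force on the tool from outside, world axes, zero at the start; "torque": the same for the moment, N m; "grip_width": opening from 0.0 (shut) to 1.0 (fully open); "grasp_force": force on a finger pad.
Only numpy, scipy, OpenCV 4.12 (cv2) and the standard library are available. Lean on these libraries where they do the work, as an engineer would, in place of code of your own. Each camera call takes 0.05 s, during which the arm holds its last target. There are 200 camera calls.

## Working session

There is one attempt and no reset: what is moved stays moved. The work goes in short steps, Python scripts to look and compute and a tool call to move; the robot and the scene stay as the last step left them, time stands still between calls to the robot, and variables do not carry over. Pictures are saved under pics/ and viewed, at most 10 in all, crops included, and the job is handed in when it is done.

Besides the shell and the picture viewer there is one more tool, called after "Call:" as a command line: name --argument value ..., lists and objects as JSON in quotes. carry_out: Moves the arm, as the interface text tells. Its arguments: {"type":"object","properties":{"commands":{"type":"array"},"hand":{"type":"number"},"force":{"type":"number"}},"required":["commands"]}

```bash
mkdir -p pics
python3 - <<'E'
from workcell import *
import cv2
print(get_obs())
for n in("scene","top"):
    cv2.imwrite(f"pics/{n}0.png",camera(n)[:,:,::-1]); print(n,camera_params(n))
E
```

```text
{'clock': 0.0, 'joint_pos': array([-1.25757904,  0.33286218, -0.06468314,  1.46097337,  0.02159786,
        1.34987077, -0.08849627]), 'joint_velocities': array([-0.00069069,  0.0014648 , -0.0013697 ,  0.00067869,  0.00033496,
       -0.00126951, -0.00079644]), 'tau': array([ 7.39481729e-04, -6.25468683e+01,  4.97004215e-02, -3.91589391e+01,
        1.62831426e-02,  1.02621212e-02, -1.71184905e-05]), 'position': array([0.20585193, 0.58972476, 0.23050663]), 'ee_rot': array([ 1.67116302e-01,  9.85936934e-01, -7.04187073e-04, -8.40756078e-05]), 'ft_force': array([-0.83140429,  0.01145967, -0.27156308]), 'torque': array([ 0.01399405, -0.02428571,  0.01821707]), 'grasp_force': 0.0, 'grip_width': 1.002096498246302}
scene {'mtx': array([[429.00026697,   0.        , 277.03741162],
       [  0.        , 429.00026697, 210.39741011],
       [  0.        ,   0.        ,   1.        ]]), 'R': array([[ 0.51969399,  0.85434647,  0.00320588],
       [ 0.64548929, -0.3901836 , -0.65658231],
       [-0.55969789,  0.34329124, -0.75424756]]), 't': array([-0.32800983, -0.25231493,  1.11863835])}
top {'mtx': array([[391.066453  ,   0.        , 282.13034309],
       [  0.        , 391.066453  , 207.16318202],
       [  0.        ,   0.        ,   1.        ]]), 'R': array([[ 0.04947387, -0.99877345,  0.00198215],
       [-0.97344096, -0.048663  , -0.22370652],
       [ 0.22352859,  0.00913812, -0.97465454]]), 't': array([3.76659068e-06, 6.18849943e-01, 7.29814902e-01])}
```

View pics/scene0.png

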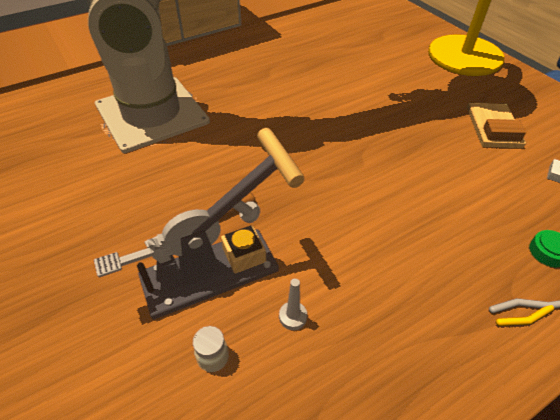

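View pics/top0.png

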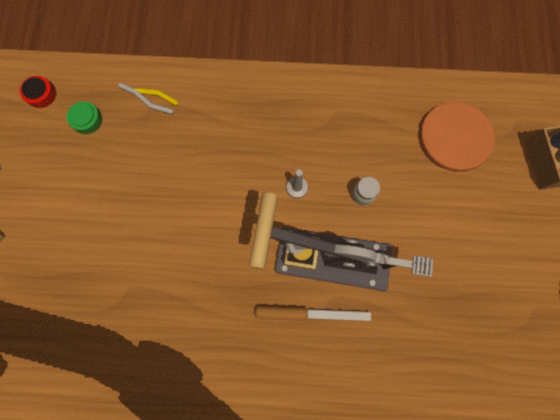

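The scene view shows the handle from about (264,133) to (297,182), the tab at about (107,264), the jar at (210,350) and the mandrel at (293,310). In the top view the handle runs (266,195)-(260,267), with the tab at (423,266), the file at (315,314), the mandrel at (297,187) and the jar at (367,190).

```bash
cat > h.py <<'E'
import numpy as np, cv2
from workcell import *
P={n:camera_params(n) for n in("scene","top")}
def ray(n,uv):
    p=P[n]; d=p["R"].T@np.linalg.inv(p["mtx"])@[uv[0],uv[1],1]; return -p["R"].T@p["t"], d/np.linalg.norm(d)
def tri(a,b):
    A=np.zeros((3,3));B=np.zeros(3); r=[ray("scene",a),ray("top",b)]
    for o,d in r:
        M=np.eye(3)-np.outer(d,d);A+=M;B+=M@o
    X=np.linalg.solve(A,B); return X,[float(np.linalg.norm(np.cross(X-o,d))) for o,d in r]
def onz(n,uv,z):
    o,d=ray(n,uv); return o+d*(z-o[2])/d[2]
def proj(n,X):
    p=P[n]; c=p["mtx"]@(p["R"]@X+p["t"]); return c[:2]/c[2]
def blob(im,win,lo,hi):
    x0,y0,x1,y1=win; m=cv2.inRange(cv2.cvtColor(im[y0:y1,x0:x1],cv2.COLOR_RGB2HSV),lo,hi)
    n,l,s,c=cv2.connectedComponentsWithStats(m); k=1+np.argmax(s[1:,4])
    pts=np.argwhere(l==k)[:,::-1]+[x0,y0]
    return pts.astype(np.float32), cv2.minAreaRect(pts.astype(np.float32))
E
python3 - <<'E'
from h import *
s=cv2.imread("pics/scene0.png")[:,:,::-1];t=cv2.imread("pics/top0.png")[:,:,::-1]
hs=cv2.cvtColor(s,cv2.COLOR_RGB2HSV);ht=cv2.cvtColor(t,cv2.COLOR_RGB2HSV)
print(hs[150,275],hs[150,310],ht[230,263],ht[230,235],hs[264,107],ht[266,423])
for n,im,w in(("s",s,(245,115,315,200)),("t",t,(245,185,285,280))):
    p,r=blob(im,w,(10,0,130),(30,185,255)); print(n,len(p),r,p.mean(0))
for n,im,w in(("s",s,(85,245,128,285)),("t",t,(408,250,440,285))):
    p,r=blob(im,w,(0,0,90),(180,90,255)); print(n,len(p),r,p.mean(0))
big=np.hstack([cv2.resize(s[225:325,80:280],None,fx=4,fy=4,interpolation=2)[:,:400],cv2.resize(t[230:330,340:440],None,fx=4,fy=4,interpolation=2)])
cv2.imwrite("pics/z0.png",big[:,:,::-1])
X,e=tri((107.5,264),(423,266));print("tab",X,e)
print("yellow disc",tri((243,239),(303,254)))
print("mandrel",onz("scene",(293,319),0),onz("top",(297,188),0),"jar",onz("scene",(209,337),.065),onz("top",(368,187),.065))
print("file",onz("top",(257,312),.02),onz("top",(371,316),.01))
E
```

```text
[ 20 160 249] [ 14 204 154] [ 19 129 201] [ 15 174 157] [ 17  67 229] [ 17  43 148]
s 956 ((277.3648986816406, 154.81724548339844), (61.74674606323242, 19.265262603759766), 53.530765533447266) [278.636   154.57532]
t 2661 ((264.4999694824219, 231.99996948242188), (93.99998474121094, 38.99999237060547), 90.0) [264.4863 233.1601]
s 488 ((111.35000610351562, 262.5500183105469), (17.708755493164062, 34.46882629394531), 71.56504821777344) [109.172134 263.44672 ]
t 397 ((419.8783874511719, 265.229736328125), (25.153045654296875, 18.248287200927734), 9.462322235107422) [421.05038 265.51132]
tab [ 0.50769843 -0.23187564  0.1272134 ] [0.0013519265066609808, 0.0013519265066610302]
yellow disc (array([ 0.52689671, -0.01265561,  0.06227499]), [0.0035164250832671385, 0.0035164250832671897])
mandrel [ 6.81279234e-01  1.64953037e-03 -1.11022302e-16] [6.80119714e-01 1.21476984e-04 0.00000000e+00] jar [ 0.66702583 -0.14224887  0.065     ] [ 0.67126379 -0.14583118  0.065     ]
file [0.40671443 0.0717835  0.02      ] [ 0.40999427 -0.16401454  0.01      ]
```

View pics/z0.png

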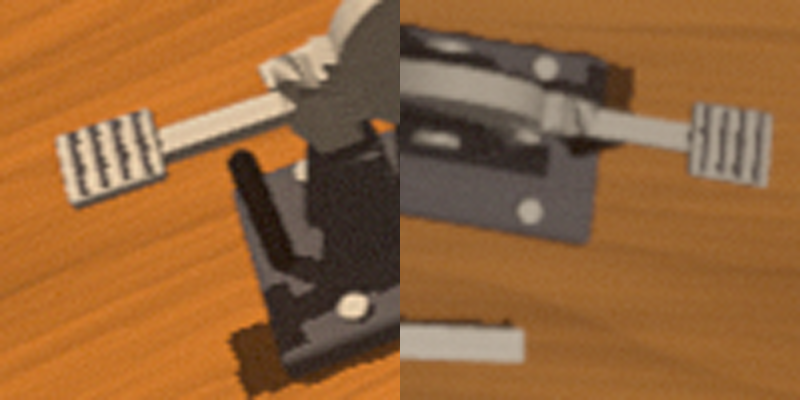

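Run:
```python
from h import *
t=cv2.imread("pics/top0.png")[:,:,::-1]
p,r=blob(t,(245,185,285,280),(10,0,165),(30,165,255)); print(len(p),r)
H,e=tri((280.5,157),(263.5,230.5));print("handle",H,e)
print("ends",tri((264,133),(267,195)),tri((296,181),(260,266)))
a,b=onz("top",(276,277),.018),onz("top",(388,290),.018);print("base edge",a,b,np.linalg.norm(a-b))
T=tri((107.5,263.75),(423,266.2))[0]
u=(a-b)[:2];u/=np.linalg.norm(u);v=(H-T)[:2];v/=np.linalg.norm(v);print("-x dir edge",u,"tab->handle",v)
piv=T[:2]+.135*v;hd=(H[:2]-piv)@v;print("tab",T,"piv",piv,"hd",hd,"from d",.76-np.arccos(min(1,hd/.19)),"from z",.76-np.arcsin((H[2]-.13)/.19))
print("yaw tool",get_obs()["position"])
```

```text
901 ((263.83453369140625, 229.16046142578125), (12.42615795135498, 76.44541931152344), 10.885526657104492)
handle [0.54110085 0.05824866 0.23721357] [0.0015974750912777992, 0.0015974750912777383]
ends (array([0.57052784, 0.03484449, 0.31826714]), [0.017013890161123223, 0.017013890161123178]) (array([0.5045167 , 0.0865296 , 0.13702687]), [0.025198136548257588, 0.0251981365482576])
base edge [0.47937823 0.03665164 0.018     ] [ 0.46429708 -0.19766608  0.018     ] 0.2348025476268583
-x dir edge [0.06422907 0.99793518] tab->handle [0.11565127 0.99328988]
tab [ 0.50733307 -0.23177148  0.12735141] piv [ 0.52294599 -0.09767734] hd 0.15697935478635938 from d 0.16154522777121982 from z 0.16043676233923354
yaw tool [0.20584659 0.58976521 0.23059703]
```

The handle triangulates to (0.541, 0.058, 0.237). Arm angle comes out at 0.16 both from its height and from its reach. The tab is at (0.507, -0.232, 0.127), against the stated 0.125 height. Moving over at height with the fingers shut.

Call:
carry_out --commands '[[[-0.66,-0.41,-0.23,0,0,0],[-0.66,-0.41,-0.23,0,0,0],[-0.66,-0.41,-0.23,0,0,0],[-0.66,-0.41,-0.23,0,0,0],[-0.66,-0.41,-0.23,0,0,0],[-0.66,-0.41,-0.23,0,0,0],[-0.66,-0.41,-0.23,0,0,0],[-0.66,-0.41,-0.23,0,0,0],[-0.66,-0.41,-0.23,0,0,0],[-0.66,-0.41,-0.23,0,0,0],[-0.66,-0.41,-0.23,0,0,0],[-0.66,-0.41,-0.23,0,0,0],[-0.66,-0.41,-0.23,0,0,0],[-0.66,-0.41,-0.23,0,0,0],[0,0,0,0,0,0],[0,0,0,0,0,0]]]' --hand 1 --force 20

```text
clock: 1.43
position: [0.4803, 0.2498, 0.3603]
ee_rot: [0.169, 0.986, 0.0, 0.0]
ft_force: [-1.7, 0.1, -0.2]
grip_width: -0.002
grasp_force: 0.0
```

Call:
carry_out --commands '[[[-0.31,-0.74,0,0,0,0],[-0.31,-0.74,0,0,0,0],[-0.31,-0.74,0,0,0,0],[-0.31,-0.74,0,0,0,0],[-0.31,-0.74,0,0,0,0],[-0.31,-0.74,0,0,0,0],[-0.31,-0.74,0,0,0,0],[-0.31,-0.74,0,0,0,0],[-0.31,-0.74,0,0,0,0],[-0.31,-0.74,0,0,0,0],[-0.31,-0.74,0,0,0,0],[-0.31,-0.74,0,0,0,0],[-0.31,-0.74,0,0,0,0],[-0.31,-0.74,0,0,0,0],[-0.31,-0.74,0,0,0,0],[0,0,0,0,0,0],[0,0,0,0,0,0]]]'

```text
clock: 2.85
position: [0.5083, -0.2295, 0.3593]
ee_rot: [0.168, 0.986, -0.0, -0.001]
ft_force: [-0.5, 0.8, -0.6]
grip_width: 0.004
grasp_force: 0.0
```

Call:
carry_out --commands '[[[0,0,0.7,0,0,0],[0,0,0.7,0,0,0],[0,0,0.7,0,0,0],[0,0,0.7,0,0,0],[0,0,0.7,0,0,0],[0,0,0.7,0,0,0],[0,0,0.7,0,0,0],[0,-0.1,0.2,0,0,0],[0,0,0,0,0,0]]]'

```text
clock: 3.6
position: [0.5061, -0.2311, 0.1541]
ee_rot: [0.166, 0.986, 0.0, -0.002]
ft_force: [-0.0, 0.6, 0.6]
grip_width: 0.002
grasp_force: 0.0
```

Run:
```python
from h import *
s=camera("scene");t=camera("top")
cv2.imwrite("pics/z1.png",np.hstack([cv2.resize(s[190:310,60:160],None,fx=4,fy=4),cv2.resize(t[200:320,360:460],None,fx=4,fy=4)])[:,:,::-1])
```

```text
(no output)
```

View pics/z1.png

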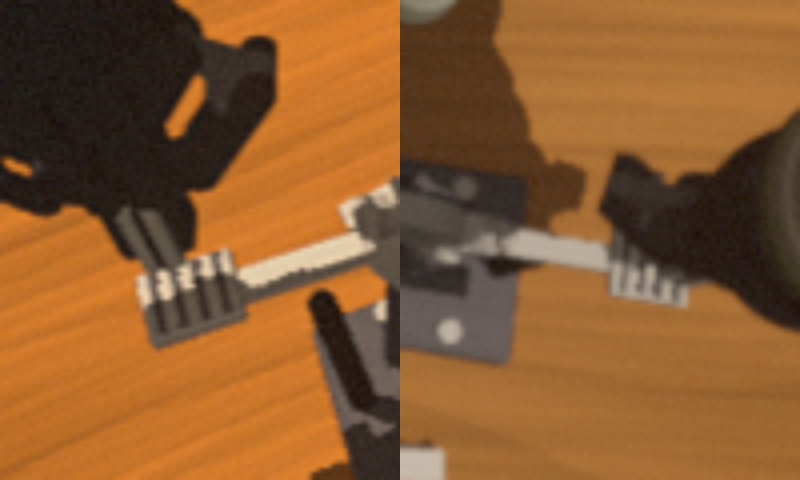

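The shut fingertips (around (170,265) in the left crop) stand over the tab's centre. Pressing slowly.

Call:
carry_out --commands '[[[0,0,0.2,0,0,0],[0,0,0.2,0,0,0],[0,0,0.15,0,0,0],[0,0,0.15,0,0,0],[0,0,0.1,0,0,0],[0,0,0.1,0,0,0],[0,0,0,0,0,0]]]'

```text
clock: 4.28
position: [0.507, -0.2328, 0.1194]
ee_rot: [0.167, 0.986, -0.0, -0.0]
ft_force: [0.6, -1.3, 0.7]
grip_width: -0.004
grasp_force: 0.6
```

Call:
carry_out --commands '[[[0,0,0.1,0,0,0],[0,-0.02,0.1,0,0,0],[0,-0.02,0.1,0,0,0],[0,-0.02,0.1,0,0,0],[0,-0.02,0.1,0,0,0],[0,-0.02,0.1,0,0,0],[0,0,0,0,0,0]]]'

```text
clock: 4.87
position: [0.5053, -0.2364, 0.0951]
ee_rot: [0.167, 0.986, 0.0, -0.001]
ft_force: [-1.0, 0.3, -0.8]
grip_width: 0.0
grasp_force: 0.0
```

Run:
```python
from h import *
s=camera("scene");t=camera("top");print(get_obs()["ft_force"],get_obs()["position"])
cv2.imwrite("pics/z2.png",np.hstack([cv2.resize(s[190:310,60:160],None,fx=4,fy=4),cv2.resize(t[200:320,360:460],None,fx=4,fy=4)])[:,:,::-1])
```

```text
[ 0.06292765  0.60305849 -0.08779644] [ 0.50579717 -0.23647174  0.09588517]
```

View pics/z2.png

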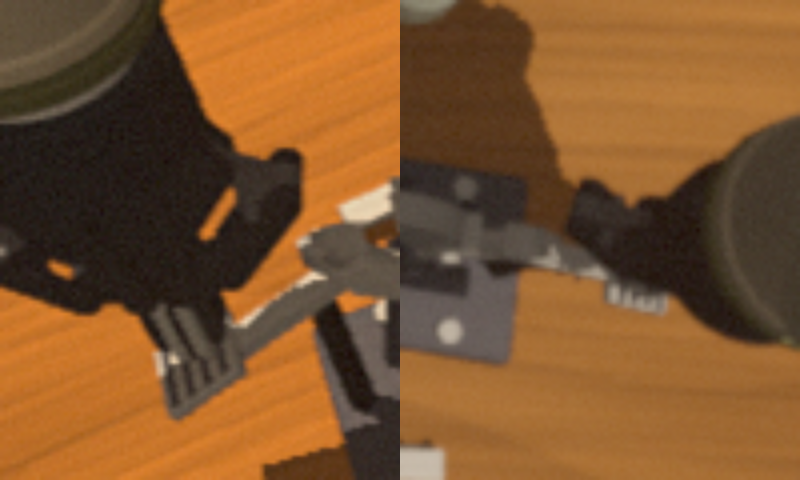

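Tab now tilted well down (tip of it at about (180,410) in the crop) and the force is zero, so it has snapped. Retreating to check that it stays.

Call:
carry_out --commands '[[[0,0,-0.4,0,0,0],[0,0,-0.8,0,0,0],[0,0,-0.8,0,0,0],[0,0,-0.8,0,0,0],[0,0,-0.8,0,0,0],[0,0,-0.8,0,0,0],[0,0,-0.8,0,0,0],[0,0,-0.8,0,0,0],[0,0,-0.4,0,0,0],[0.2,0.74,0,0,0,0],[0.2,0.74,0,0,0,0],[0.2,0.74,0,0,0,0],[0.2,0.74,0,0,0,0],[0,0,0,0,0,0]]]'

```text
clock: 6.13
position: [0.5157, -0.1073, 0.3521]
ee_rot: [0.163, 0.987, 0.001, -0.0]
ft_force: [0.9, 1.2, -1.0]
grip_width: -0.0
grasp_force: 0.0
```

Run:
```python
from h import *
s=camera("scene");t=camera("top");print(get_obs()["ft_force"],get_obs()["position"])
cv2.imwrite("pics/z3.png",np.hstack([cv2.resize(s[110:310,70:310],None,fx=2.2,fy=2.2),cv2.resize(t[170:370,240:360],None,fx=2.2,fy=2.2)])[:,:,::-1])
```

```text
[-0.45889273 -0.67723244 -0.4448261 ] [ 0.51488896 -0.11307081  0.35231833]
```

View pics/z3.png

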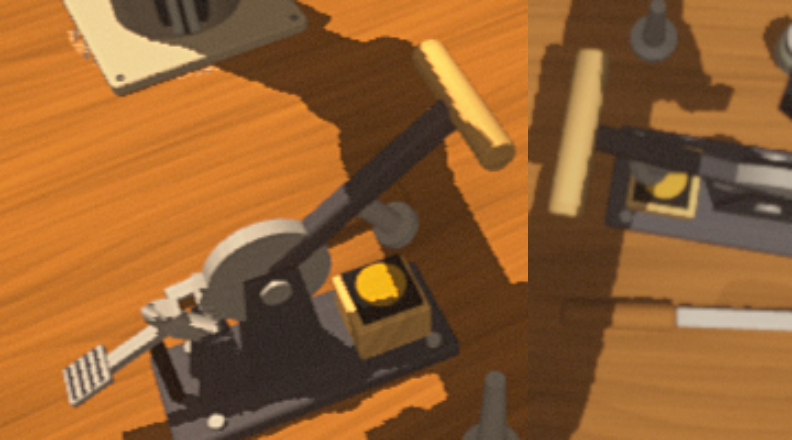

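The pawl stays free: the tab is low at (88,375) in the crop and its nose is clear of the wheel. The handle hasn't moved, at about (466,105). Going above it.

Call:
carry_out --commands '[[[0.13,0.71,0,0,0,0],[0.13,0.71,0,0,0,0],[0.13,0.71,0,0,0,0],[0.13,0.71,0,0,0,0],[0.13,0.71,0,0,0,0],[0.13,0.71,0,0,0,0],[0,0,0.6,0,0,0],[0,0,0.6,0,0,0],[0,0,0.5,0,0,0],[0,0,0.3,0,0,0],[0,0,0,0,0,0],[0,0,0,0,0,0]]]'

```text
clock: 7.23
position: [0.5416, 0.0561, 0.2726]
ee_rot: [0.168, 0.986, -0.0, -0.0]
ft_force: [0.2, -0.3, 0.4]
grip_width: 0.002
grasp_force: 0.0
```

Call:
carry_out --commands '[[[0,0,0.2,0,0,0],[0,0,0.2,0,0,0],[0.01,0.04,0.1,0,0,0],[0.01,0.05,0.1,0,0,0],[0.01,0.05,0.1,0,0,0],[0.01,0.05,0.1,0,0,0],[0.01,0.05,0.1,0,0,0],[0.01,0.05,0.1,0,0,0]]]'

```text
clock: 7.9
position: [0.5431, 0.0706, 0.2329]
ee_rot: [0.166, 0.986, 0.001, 0.0]
ft_force: [-4.4, 4.7, 9.2]
grip_width: 0.002
grasp_force: 4.4
```

Call:
carry_out --commands '[[[0.01,0.05,0.1,0,0,0],[0.01,0.05,0.1,0,0,0],[0.01,0.05,0.1,0,0,0],[0.01,0.045,0.1,0,0,0],[0.01,0.04,0.1,0,0,0],[0.01,0.04,0.1,0,0,0],[0.01,0.035,0.1,0,0,0],[0.01,0.035,0.1,0,0,0],[0.005,0.03,0.1,0,0,0],[0.005,0.03,0.1,0,0,0],[0.005,0.025,0.1,0,0,0],[0.005,0.025,0.1,0,0,0],[0.005,0.02,0.1,0,0,0]]]'

```text
clock: 8.98
position: [0.5462, 0.0904, 0.1811]
ee_rot: [0.166, 0.986, 0.002, 0.001]
ft_force: [0.8, 4.7, 6.8]
grip_width: 0.001
grasp_force: 3.5
```

Call:
carry_out --commands '[[[0.005,0.02,0.1,0,0,0],[0.005,0.02,0.1,0,0,0],[0.005,0.015,0.1,0,0,0],[0,0.015,0.1,0,0,0],[0,0.01,0.1,0,0,0],[0,0.01,0.1,0,0,0],[0,0.005,0.1,0,0,0],[0,0,0.1,0,0,0],[0,0,0.1,0,0,0],[0,0,0,0,0,0]]]'

```text
clock: 9.82
position: [0.5465, 0.0933, 0.1443]
ee_rot: [0.166, 0.986, 0.001, 0.001]
ft_force: [0.8, 1.1, 1.7]
grip_width: -0.003
grasp_force: 0.4
```

Call:
carry_out --commands '[[[0,0,0.04,0,0,0],[0,0,0.04,0,0,0],[0,0,0,0,0,0]]]'

```text
clock: 10.07
position: [0.5465, 0.093, 0.1418]
ee_rot: [0.167, 0.986, 0.001, 0.001]
ft_force: [-0.2, 4.0, 6.1]
grip_width: -0.002
grasp_force: 3.0
```

Call:
carry_out --commands '[[[0,0,0.04,0,0,0],[0,0,0.04,0,0,0],[0,0,0,0,0,0],[0,0,0,0,0,0]]]'

```text
clock: 10.4
position: [0.5466, 0.0931, 0.1393]
ee_rot: [0.167, 0.986, 0.001, 0.001]
ft_force: [-3.0, 4.6, 13.0]
grip_width: -0.001
grasp_force: 6.8
```

Resistance is now climbing as it would on the cushion. One more millimetre, then hold and withdraw straight up.

Call:
carry_out --commands '[[[0,0,0.03,0,0,0],[0,0,0,0,0,0],[0,0,0,0,0,0],[0,0,0,0,0,0]]]'

```text
clock: 10.73
position: [0.5466, 0.0931, 0.1385]
ee_rot: [0.167, 0.986, 0.001, 0.001]
ft_force: [-4.6, 3.9, 17.3]
grip_width: -0.0
grasp_force: 8.6
```

Call:
carry_out --commands '[[[0,0,-0.1,0,0,0],[0,0,-0.2,0,0,0],[0,0,-0.5,0,0,0],[0,0,-0.8,0,0,0],[0,0,-0.8,0,0,0],[0,0,-0.8,0,0,0],[0,0,-0.8,0,0,0],[-0.3,0.8,-0.2,0,0,0],[-0.3,0.8,0,0,0,0],[-0.3,0.8,0,0,0,0],[-0.3,0.8,0,0,0,0],[0,0.8,0,0,0,0],[0,0,0,0,0,0],[0,0,0,0,0,0]]]'

```text
clock: 11.9
position: [0.6438, 0.2288, 0.3031]
ee_rot: [0.166, 0.986, -0.001, -0.001]
ft_force: [-0.3, -0.7, 0.5]
grip_width: 0.0
grasp_force: 0.0
```

Run:
```python
from h import *
s=camera("scene");t=camera("top");print(get_obs()["ft_force"],get_obs()["position"])
T=np.array([.5073,-.2318]);v=np.array([.1157,.9933]);p=T+.135*v
for z in(.13,.14,.15): print(z,[proj(n,np.r_[p+.19*v,z]).round(1) for n in P])
cv2.imwrite("pics/z4.png",np.hstack([cv2.resize(s[150:350,80:320],None,fx=2,fy=2),cv2.resize(t[170:370,245:405],None,fx=2,fy=2)])[:,:,::-1])
```

```text
[0.51870979 0.19473508 0.61484533] [0.64400656 0.22591319 0.304431  ]
0.13 [array([296.2, 198.1]), array([247.8, 236.8])]
0.14 [array([296.4, 194.1]), array([247.4, 235.9])]
0.15 [array([296.6, 190.1]), array([246.9, 235.1])]
```

View pics/z4.png

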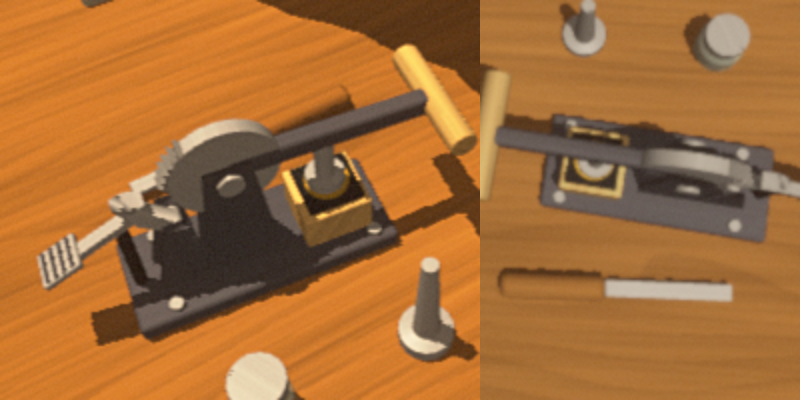

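The arm is level with its foot on the disc. The handle centre is at about (296.5,199) in the full scene view, against a predicted (296,198) when shut. The tab is still low, and the mandrel, jar and file are where they were.

```bash
python3 -c "from workcell import *;print(hand_in())"
```

```text
the job is handed in; nothing more can be done
None
```

The pawl is snapped free and the press is shut on its block with the pawl still free; the mandrel, jar and file look unmoved, the largest push I read was about 17 N, and the job was handed in at about 12 s (no verdict was returned).

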